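# Turn a lapped valve disc over in the flip nest

### The job

The flat round valve disc lying out on the bench has to be turned over with the flip nest for lapping its other side. Lay it flat, same face up, in the middle of the nest's open leaf, then swing the leaf right over onto the fixed half, so that the nest is fully shut with the disc upside down inside.

Things in the scene. Friction and masses are not known exactly. Their poses are not given: they have to be found in the camera images.
- valve_disc: the loose flat metal disc, 27 mm across, 10 mm high, three-lobed face up, by itself on the bench left of the flip nest. A nozzle nut (26 mm high) and a bush (22 mm high) of about its diameter stand near; the discs in the sorting box are not meant. Origin: centre of the underside as it lies at the start; z: its axis, up at the start.
- flip_nest: book-like clamshell fixture of aluminium and steel, fixed to the bench, 136 x 100 mm. Origin: on the bench, straight under the hinge, whose line runs along the nest's y, 39 mm up. The open leaf lies on the -x side, the fixed half on +x: a tray, floor 32 mm up, middle at x = +38 mm, y = 0, 66 mm wide. Shut, there is 4 mm of room over the disc, which has toppled face down onto it.
- flip_leaf (a joint): 0 = leaf open and level (start), 1.57 upright, 3.14 shut on the fixed half; falls if let go off upright. Open: floor 32 mm up, middle at nest x = -38 mm, y = 0; the disc may lie 8 mm off that. 3.5 mm high black fences: a shallow V, its point 11 mm from the hinge, that holds the disc as it rises, and a straight one 62 mm out. No fences at the y ends: room for fingers closing along y.
- leaf_knob (a point): centre of the leaf's knob: dark steel round bar, 16 mm diameter, 24 mm long, parallel to the hinge, on a 14 mm wide tongue at the leaf's outer end, 92 mm from the hinge line; 39 mm above the bench both open and shut, clear below. Pinched by its two flat ends (along the nest's y) it pivots between the fingers as the leaf swings, so the gripper can keep pointing down.
There are look-alikes about, which are no part of the job. Several things have the shape of the valve_disc; the one meant has the colours described above.

How it is judged:
On the way:
1. the disc lies flat, face up, on the open leaf between its fences (value of joint flip_leaf below 0.15 rad and angle between valve_disc's own z axis and vertical below 0.2 rad and x of valve_disc in the frame of flip_nest between -0.053 and -0.022 m and y of valve_disc in the frame of flip_nest between -0.02 and 0.02 m and z of valve_disc in the frame of flip_nest between 0.028 and 0.037 m), for 0.2 s.
At the end, for the whole second after the job is handed in: the leaf is shut to within 10 degrees, and the disc lies still and upside down (within 10 degrees) on the floor of the fixed half, its centre 15 to 56 mm from the hinge line and within 25 mm of the middle of the nest's width (value of joint flip_leaf above 2.97 rad and angle between valve_disc's own z axis and vertical above 2.96 rad and x of valve_disc in the frame of flip_nest between 0.015 and 0.056 m and y of valve_disc in the frame of flip_nest between -0.025 and 0.025 m and z of valve_disc in the frame of flip_nest below 0.048 m and linear speed of valve_disc below 0.02 m/s); the robot touches nothing.
It also fails if it takes over 58 s, if anything falls off the work surface, if the arm or the gripper's body presses on something with over 40 N, if the wrist force passes 120 N, or if a joint passes its speed limit or range.

### The arm

A 6-joint arm with a two-finger parallel gripper is mounted at the origin on a cart in front of the work surface, level with it; the furniture and walls round the work are solid. World frame = base frame: x ahead of the robot, y to its left, z up, the work surface at z = 0. Lengths are in m, angles in rad, forces in N, time in s.
With the tool pointing down it reaches from about 0.3 to 0.875 m from the base axis. Payload 6.4 kg.
Tool frame: the origin (TCP) lies between the finger pads; the fingertips stand 25 mm ahead of it and the grasp point (between the pads) lies 6 mm ahead of it (ctrl.finger_overhang is the distance from the TCP to the fingertips, in m); x points along the fingers, z is the direction in which the jaws open and shut, and the axes are right-handed (so a half turn about x gives the same grasp; the last joint's range is limited). The gripper opens to 85 mm and grips with 20 to 120 N. Pads are 22 mm wide; open, the fingers measure 114 mm over their backs; the gripper's body (76 mm by 85 mm) begins 54 mm behind the grasp point. The pads swing forward as they close: fully open they stand 13 mm farther back than shut.
Start: joints at [-1.397, 0.181, 1.607, -0, 1.354, -0.206], TCP at [0.213, -0.534, 0.256] pointing down, gripper open.
Joint ranges: [-2.99, 2.99], [-0.89, 2.07], [0.3, 2.58], [-1.14, 4.28], [0, 2.63], [-3.12, 3.12]. Speed limits (rad/s): [2.57, 2.57, 3.01, 3.14, 3.14, 3.14].

### API

Orientations are given as a unit quaternion [w, x, y, z].
In Python, from bench import ctrl gives the robot as it stands.
- The arm moves only by the tool jog_arm, never from a script. Its argument "commands" is one flat list of numbers, 7 for each row, row after row: the shift along the tool's x, y, z as a fraction of full scale, then the turn, a rotation vector about the tool's x, y, z as a fraction of full scale, then the gripper's target within -1 to 1 (fully open at 1, half-way at 0, shut at -1). A call has 1 to 10 rows; each row is the pose to reach, as a shift and turn from the pose commanded when the call began, along the tool's axes at that moment, turning the shorter way round; what a row does not reach only later rows make up. Full scale, the value 1, is 0.2 m for a shift and 2 pi rad for a turn. A row lasts 1/8 s, in which the tool goes at most 62.5 mm and 10.7 degrees, less where a joint would pass 70% of its speed; a pose out of reach is approached as far as the arm can. A call with a number of a shift or a turn outside -1 to 1 is refused whole. A call with a gripper value outside its range is refused whole. The fingers move at their own pace and stop on an object; the grip force is fixed at half the most. Time passes only in rows, so rows that repeat a pose let the fingers close. It gives the time, the measured TCP pose, the force and the opening at its end, in the units of the state.
- ctrl.get_obs(): the state, without advancing time (a new reading comes with each control period).
- ctrl.camera(name): name is "scene" or "side" or "wrist"; returns a dict with "frame" (384x512x3 uint8, red, green, blue), "K" (3x3 intrinsics, pixels), "rvec" (rotation vector, rad) and "tvec" (3), from world to camera coordinates, as OpenCV has them; the wrist camera has in their place "tool_from_camera" (4x4, takes a point from camera to tool coordinates, whose origin is the TCP and whose axes are the tool frame's). Camera axes: x right, y down, z forward; pixel columns grow to the right and rows downward; lengths in m; the calibration is good to about 2 mm. A picture is of the moment at which its call begins: read the wrist's pose just before it. There is no depth.
- ctrl.hand_in(): hands the job in, once; it reports no verdict.
The state is a dict: "time_s": time; "q": joint angles; "dq": joint speeds; "joint_efforts": joint torques, N m; "eef_pos": TCP position; "eef_rot": TCP orientation; "wrist_force": force on the tool from outside, world axes, zero at the start; "torque": the same for the moment, N m; "opening": opening from 0.0 (shut) to 1.0 (fully open).
Only numpy, scipy, OpenCV 4.12 (cv2) and the standard library are available. Lean on these libraries where they do the work, as an engineer would, in place of code of your own. Each camera call takes 0.05 s, during which the arm holds its last target.

## Working session

There is one attempt and no reset: what is moved stays moved. The work goes in short steps, Python scripts to look and compute and a tool call to move; the robot and the scene stay as the last step left them, time stands still between calls to the robot, and variables do not carry over. Pictures are saved under pics/ and viewed, and the job is handed in when it is done.

Besides the shell and the picture viewer there is one more tool, called as name(argument=value, ...) on one line, values as JSON. jog_arm: Moves the arm, as the interface text tells. Its arguments: {"type":"object","properties":{"commands":{"type":"array","items":{"type":"number"}}},"required":["commands"]}

```bash
mkdir -p pics; ls
python3 - <<'E'
from bench import ctrl
import cv2,numpy as np
o=ctrl.get_obs();print({k:np.round(v,3) for k,v in o.items()})
print(ctrl.finger_overhang)
for n in ["scene","side","wrist"]:
    c=ctrl.camera(n);np.savez(f"cam_{n}0.npz",**c)
    cv2.imwrite(f"pics/{n}0.png",cv2.resize(c["frame"][:,:,::-1],(800,600),interpolation=cv2.INTER_CUBIC))
    print(n,{k:np.round(v,3).tolist() for k,v in c.items() if k!="frame"})
E
```

```text
pics
{'time_s': np.float64(0.0), 'q': array([-1.397,  0.182,  1.608, -0.   ,  1.354, -0.206]), 'dq': array([ 0.001,  0.   , -0.002, -0.001,  0.   ,  0.   ]), 'joint_efforts': array([ 0.0000e+00, -4.4486e+01, -3.5134e+01, -0.0000e+00,  9.0000e-03,
        0.0000e+00]), 'eef_pos': array([ 0.213, -0.534,  0.255]), 'eef_rot': array([ 0.585,  0.397,  0.586, -0.396]), 'wrist_force': array([-0.368,  0.961, -0.915]), 'torque': array([ 0.037, -0.003,  0.011]), 'opening': np.float64(1.002)}
0.025
scene {'K': [[492.437, 0.0, 259.271], [0.0, 492.437, 180.921], [0.0, 0.0, 1.0]], 'rvec': [0.793, -2.626, 1.052], 'tvec': [0.566, 0.093, 0.856]}
side {'K': [[484.767, 0.0, 253.74], [0.0, 484.767, 192.363], [0.0, 0.0, 1.0]], 'rvec': [2.267, -0.15, 0.061], 'tvec': [-0.472, 0.251, 0.661]}
wrist {'K': [[309.899, 0.0, 258.47], [0.0, 309.899, 189.474], [0.0, 0.0, 1.0]], 'tool_from_camera': [[-0.0, -0.266, 0.964, -0.117], [-0.001, -0.964, -0.266, 0.069], [1.0, -0.001, 0.0, 0.001], [0.0, 0.0, 0.0, 1.0]]}
```

View pics/scene0.png

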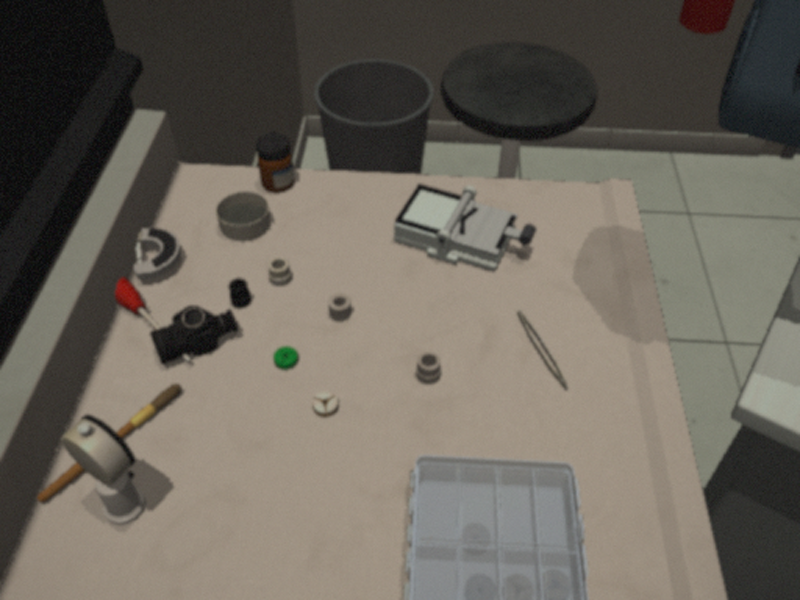

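View pics/side0.png

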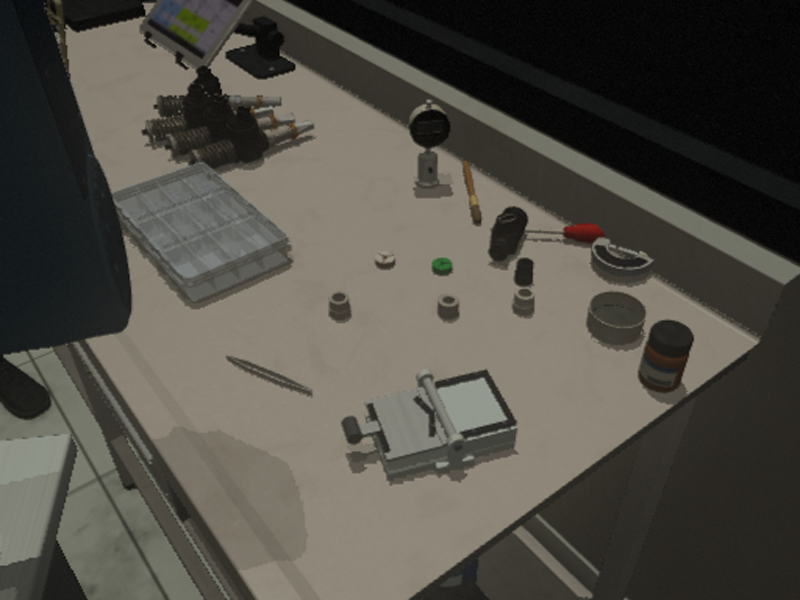

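View pics/wrist0.png

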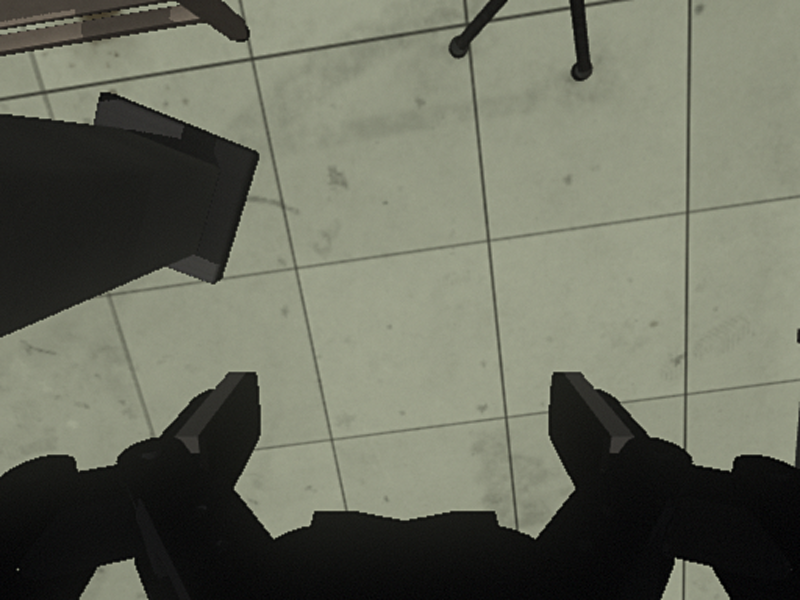

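```bash
cat > h.py <<'E'
import cv2,numpy as np
from scipy.spatial.transform import Rotation as R
def pose(c,obs=None):
    # returns Rwc (cam->world), origin
    if "rvec" in c:
        Rm=cv2.Rodrigues(np.asarray(c["rvec"],float))[0];return Rm.T,-Rm.T@np.asarray(c["tvec"],float).ravel()
    T=np.asarray(c["tool_from_camera"]);p=obs
    q=p[3:];Rt=R.from_quat([q[1],q[2],q[3],q[0]]).as_matrix()
    return Rt@T[:3,:3],p[:3]+Rt@T[:3,3]
def ray(c,uv,obs=None):
    Rm,o=pose(c,obs);d=Rm@np.linalg.inv(c["K"])@np.array([uv[0],uv[1],1.]);return o,d/np.linalg.norm(d)
def plane(c,uv,z,obs=None):
    o,d=ray(c,uv,obs);return o+d*(z-o[2])/d[2]
def proj(c,P,obs=None):
    Rm,o=pose(c,obs);x=c["K"]@(Rm.T@(np.asarray(P,float)-o));return x[:2]/x[2]
def tri(r1,r2):
    (o1,d1),(o2,d2)=r1,r2
    A=np.stack([d1,-d2],1);s=np.linalg.lstsq(A,o2-o1,rcond=None)[0]
    a,b=o1+s[0]*d1,o2+s[1]*d2;return (a+b)/2,np.linalg.norm(a-b)
def load(f): return dict(np.load(f))
def crop(c,x,y,w,h,k,f): cv2.imwrite(f,cv2.resize(c["frame"][y:y+h,x:x+w,::-1],None,fx=k,fy=k,interpolation=cv2.INTER_CUBIC))
E
python3 - <<'E'
from h import *
a=load("cam_scene0.npz");b=load("cam_side0.npz")
A=a["frame"][215:275,160:290,::-1];B=b["frame"][145:205,205:335,::-1]
N=a["frame"][110:180,240:370,::-1];M=b["frame"][230:310,210:340,::-1]
r=lambda i,k:cv2.resize(i,None,fx=k,fy=k,interpolation=cv2.INTER_CUBIC)
cv2.imwrite("pics/d0.png",np.clip(1.6*np.vstack([r(A,5),r(B,5)]).astype(float),0,255))
cv2.imwrite("pics/n0.png",np.clip(1.6*r(N,6).astype(float),0,255))
cv2.imwrite("pics/m0.png",np.clip(1.6*r(M,6).astype(float),0,255))
s=.64
for n,u in dict(white=(325,403),green=(286,357)).items(): print(n,plane(a,np.array(u)*s,.01))
for n,u in dict(white=(385,258),green=(442,265)).items(): print(n,plane(b,np.array(u)*s,.01))
E
```

```text
white [0.50894157 0.40768876 0.01      ]
green [0.58129912 0.38330912 0.01      ]
white [0.51223951 0.39994544 0.01      ]
green [0.58460316 0.37450684 0.01      ][ WARN:0@0.467] global loadsave.cpp:1063 imwrite_ Unsupported depth image for selected encoder is fallbacked to CV_8U.
```

View pics/d0.png

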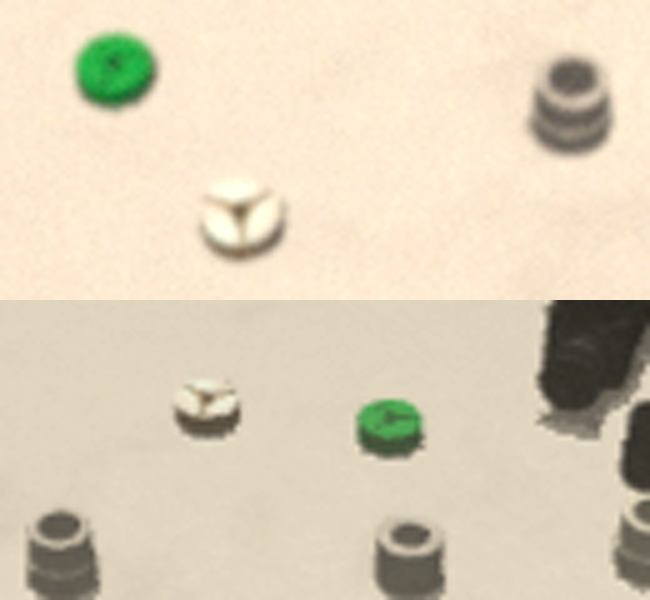

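View pics/n0.png

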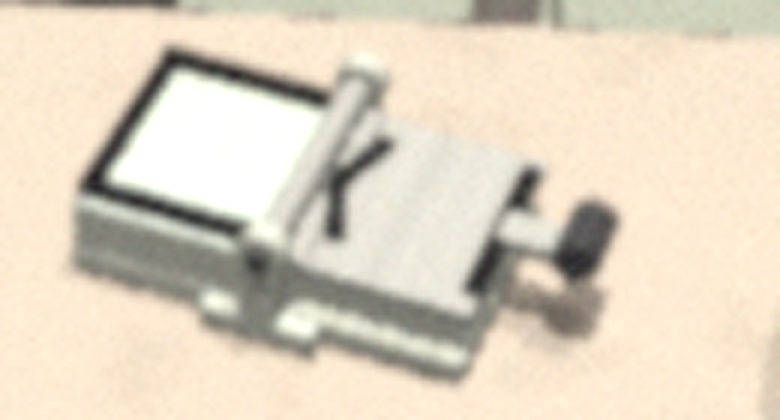

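View pics/m0.png

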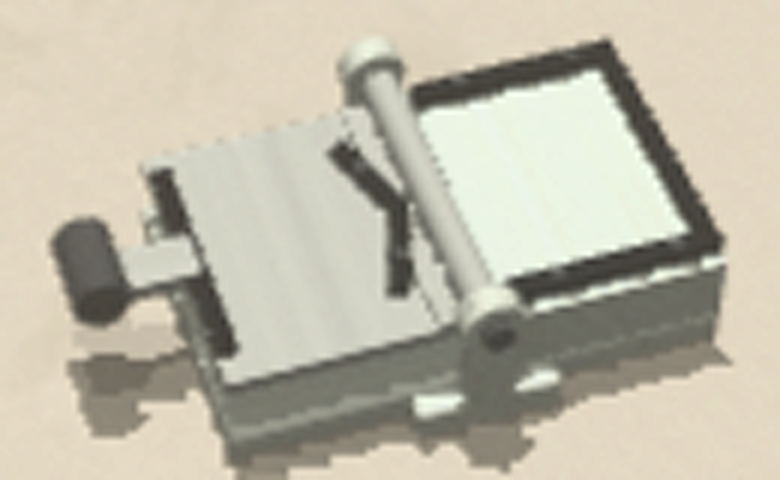

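Run:
```python
from h import *
a=load("cam_scene0.npz");b=load("cam_side0.npz")
print("cams",pose(a)[1],pose(b)[1])
so=np.array([240,110]);bo=np.array([210,230])
P={}
for n,(u,v) in dict(knob=((587,240),(90,272)),hA=((362,72),(490,305)),hB=((265,238),(370,62)),vpt=((335,188),(405,207)),vA=((386,143),(398,290)),vB=((335,235),(340,152)),fA=((535,172),(228,352)),fB=((475,288),(158,175)),tA=((168,52),(715,245)),tB=((85,188),(607,45))).items():
    p,e=tri(ray(a,so+np.array(u)/6),ray(b,bo+np.array(v)/6));P[n]=p;print(n,p.round(4),round(e,4))
h=(P['hA']+P['hB'])/2;print(h,P['hA']-P['hB'],np.linalg.norm(P['knob'][:2]-h[:2]))
for n,(u,v) in dict(white=((242,215),(207,400-300)),).items():
    print(tri(ray(a,np.array([160,215])+np.array(u)/5),ray(b,np.array([205,145])+np.array(v)/5)))
```

```text
cams [0.1916504  0.75063013 0.67949176] [ 0.42700845 -0.40250379  0.61538178]
knob [0.4416 0.087  0.0381] 0.0021
hA [0.5404 0.0594 0.0422] 0.0016
hB [0.5244 0.1475 0.0421] 0.0007
vpt [0.5254 0.1034 0.031 ] 0.004
vA [0.5204 0.0758 0.032 ] 0.0007
vB [0.5122 0.1244 0.0324] 0.0019
fA [0.4736 0.0611 0.0323] 0.003
fB [0.4626 0.1219 0.0334] 0.002
tA [0.6046 0.0784 0.0336] 0.0
tB [0.591  0.1521 0.0341] 0.0031
[0.53241513 0.10344568 0.04212603] [ 1.60677500e-02 -8.81082811e-02  6.23817027e-05] 0.09232166144070766
(array([0.51168177, 0.40524266, 0.00572367]), np.float64(0.0024899070387276903))
```

```bash
cat >> h.py <<'E'
def cur():
    from bench import ctrl
    o=ctrl.get_obs();return np.r_[o["eef_pos"],o["eef_rot"]],o
def rot(p): return R.from_quat([p[4],p[5],p[6],p[3]])
def target_rot(yaw,s=1):
    z=s*np.array([-np.sin(yaw),np.cos(yaw),0]);x=np.array([0,0,-1.]);y=np.cross(z,x);return R.from_matrix(np.stack([x,y,z],1))
def delta(p,T,Rt):
    r=rot(p);sh=r.inv().apply(np.asarray(T)-p[:3])/.2;tv=(r.inv()*Rt).as_rotvec()/(2*np.pi);return sh.round(4),tv.round(4)
E
python3 - <<'E'
from h import *
p,o=cur();print(rot(p).as_matrix().round(3))
yaw=np.radians(10.3)
for s in (1,-1):
  for T in [(.28,-.36,.256),(.36,-.17,.256),(.45,0.1,.256),(.51,.40,.18)]: print(s,T,*delta(p,T,target_rot(yaw,s)))
E
```

```text
[[-0.     0.929  0.371]
 [ 0.001  0.371 -0.929]
 [-1.     0.    -0.001]]
1 (0.28, -0.36, 0.256) [-0.0009  0.6324 -0.6823] [-4.682e-01  0.000e+00 -3.000e-04]
1 (0.36, -0.17, 0.256) [ 2.0000e-04  1.3561e+00 -1.4163e+00] [-4.682e-01  0.000e+00 -3.000e-04]
1 (0.45, 0.1, 0.256) [ 1.9000e-03  2.2745e+00 -2.5033e+00] [-4.682e-01  0.000e+00 -3.000e-04]
1 (0.51, 0.4, 0.18) [ 0.3839  3.1091 -3.7847] [-4.682e-01  0.000e+00 -3.000e-04]
-1 (0.28, -0.36, 0.256) [-0.0009  0.6324 -0.6823] [ 0.0318 -0.0002 -0.    ]
-1 (0.36, -0.17, 0.256) [ 2.0000e-04  1.3561e+00 -1.4163e+00] [ 0.0318 -0.0002 -0.    ]
-1 (0.45, 0.1, 0.256) [ 1.9000e-03  2.2745e+00 -2.5033e+00] [ 0.0318 -0.0002 -0.    ]
-1 (0.51, 0.4, 0.18) [ 0.3839  3.1091 -3.7847] [ 0.0318 -0.0002 -0.    ]
```

jog_arm(commands=[0,0.78,-0.95,0.0318,0,0,1,0,0.78,-0.95,0.0318,0,0,1,0,0.78,-0.95,0.0318,0,0,1,0,0.78,-0.95,0.0318,0,0,1,0,0.78,-0.95,0.0318,0,0,1])

```text
time_s: 0.78
eef_pos: [0.2884, -0.2964, 0.256]
eef_rot: [0.544, 0.452, 0.544, -0.452]
wrist_force: [-0.3, -0.3, -0.0]
opening: 0.994
```

Run:
```python
from h import *
p,o=cur();yaw=np.radians(10.3);print(p.round(3),o["q"].round(2))
for T in [(.51,.40,.2)]: print(T,*delta(p,T,target_rot(yaw,-1)))
```

```text
[ 0.288 -0.296  0.256  0.544  0.452  0.544 -0.452] [-1.09 -0.2   1.99  0.    1.36  0.3 ]
(0.51, 0.4, 0.2) [ 0.2831  1.7273 -3.2196] [ 0.0007 -0.0001 -0.0001]
```

jog_arm(commands=[0,0.54,-1,0,0,0,1,0,0.54,-1,0,0,0,1,0,0.54,-1,0,0,0,1,0,0.54,-1,0,0,0,1])

```text
time_s: 1.27
eef_pos: [0.3586, -0.0822, 0.2565]
eef_rot: [0.543, 0.453, 0.543, -0.453]
wrist_force: [0.5, 0.1, -1.0]
opening: 1.001
```

jog_arm(commands=[0,0.54,-1,0,0,0,1,0,0.54,-1,0,0,0,1,0,0.54,-1,0,0,0,1,0,0.54,-1,0,0,0,1])

```text
time_s: 1.78
eef_pos: [0.4295, 0.1345, 0.2563]
eef_rot: [0.543, 0.453, 0.543, -0.453]
wrist_force: [0.9, -0.0, 0.4]
opening: 1.001
```

jog_arm(commands=[0.2,0.35,-1,0,0,0,1,0.2,0.35,-1,0,0,0,1,0.2,0.35,-1,0,0,0,1,0.2,0.35,-1,0,0,0,0.1,0.2,0.35,-1,0,0,0,0.1])

```text
time_s: 2.4
eef_pos: [0.4618, 0.3428, 0.2149]
eef_rot: [0.543, 0.452, 0.544, -0.453]
wrist_force: [0.4, 0.1, 0.6]
opening: 0.602
```

Run:
```python
from h import *
from bench import ctrl
p,o=cur();yaw=np.radians(10.3);print(p.round(3),o["q"].round(2),o["opening"])
for T in [(.51,.403,.15)]: print(T,*delta(p,T,target_rot(yaw,-1)))
c=ctrl.camera("wrist");np.savez("cam_w1.npz",obs=p,**c);crop(c,0,0,512,384,1.5,"pics/w1.png")
```

```text
[ 0.462  0.343  0.215  0.543  0.452  0.544 -0.453] [ 0.43  0.22  1.65 -0.    1.28  1.82] 0.6021411830544326
(0.51, 0.403, 0.15) [ 0.3241  0.292  -0.2525] [0.0004 0.0001 0.0003]
```

View pics/w1.png

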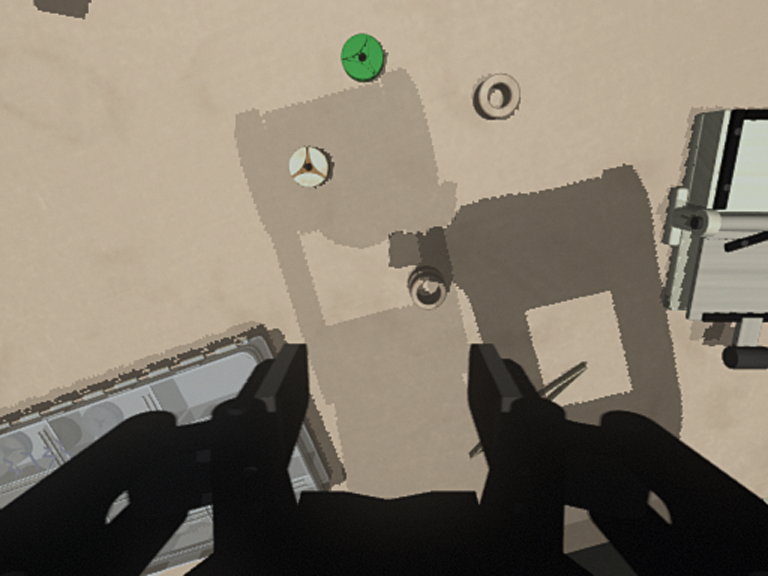

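Run:
```python
from h import *
c=load("cam_w1.npz");p=c["obs"]
f=c["frame"].astype(int)
print("disc",plane(c,np.array([309,165])/1.5,.01,p),plane(c,np.array([311,168])/1.5,.0,p))
print("green",plane(c,np.array([362,57])/1.5,.01,p),"nut",plane(c,np.array([428,290])/1.5,.024,p), "bush",plane(c,np.array([497,96])/1.5,.024,p))
for u in [(289,165),(329,165)]: print(plane(c,np.array(u)/1.5,.01,p))
g=cv2.cvtColor(c["frame"],cv2.COLOR_RGB2HSV)
roi=np.zeros(f.shape[:2],np.uint8);roi[92:130,185:228]=1
m=((f.min(2)>165)&(roi>0)).astype(np.uint8);print(f[110,200],f[105,215],m.sum());ys,xs=np.nonzero(m)
if len(xs): 
  (cx,cy),r=cv2.minEnclosingCircle(np.stack([xs,ys],1).astype(np.float32));print(cx,cy,r,plane(c,(cx,cy),.01,p))
print("knob",plane(c,np.array([746,357])/1.5,.039,p),"hingeend",plane(c,np.array([690,222])/1.5,.039,p))
```

```text
disc [0.51378448 0.40550525 0.01      ] [0.51154661 0.40543798 0.        ]
green [0.58556981 0.38149364 0.01      ] nut [0.44634986 0.31112571 0.024     ] bush [0.576467   0.29453347 0.024     ]
[0.51136224 0.41871281 0.01      ]
[0.51620686 0.39229692 0.01      ]
[199 207 186] [200 207 184] 344
205.1610107421875 110.61864471435547 13.008646965026855 [0.51303294 0.40625472 0.01      ]
knob [0.44284405 0.08933247 0.039     ] hingeend [0.52401239 0.15959451 0.039     ]
```

Run:
```python
from h import *
p,o=cur();yaw=np.radians(10.3)
for T in [(.513,.4055,.09)]: print(T,*delta(p,T,target_rot(yaw,-1)))
```

```text
(0.513, 0.4055, 0.09) [ 0.626   0.3101 -0.2685] [0.0002 0.0001 0.0002]
```

jog_arm(commands=[0.626,0.31,-0.268,0,0,0,0.1,0.626,0.31,-0.268,0,0,0,0.1,0.626,0.31,-0.268,0,0,0,0.1,0.626,0.31,-0.268,0,0,0,0.1])

```text
time_s: 2.95
eef_pos: [0.5128, 0.4037, 0.0889]
eef_rot: [0.542, 0.452, 0.543, -0.455]
wrist_force: [-0.4, -0.2, 0.3]
opening: 0.552
```

Run:
```python
from h import *
from bench import ctrl
p,o=cur();yaw=np.radians(10.3);print(p.round(4),o["opening"])
c=ctrl.camera("wrist");np.savez("cam_w2.npz",obs=p,**c);crop(c,0,0,512,384,1.5,"pics/w2.png")
```

```text
[ 0.5128  0.4037  0.0889  0.5421  0.452   0.5431 -0.4548] 0.5522893922639927
```

View pics/w2.png

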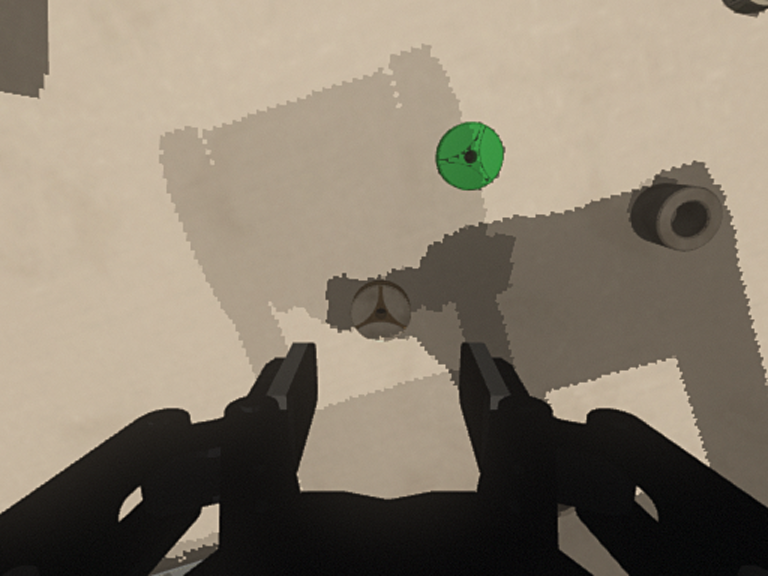

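Run:
```python
from h import *
c=load("cam_w2.npz");p=c["obs"]
for u in [(380.5,309),(351,309),(410,309),(380,280),(380,338)]: print(plane(c,np.array(u)/1.5,.01,p).round(4))
T=np.r_[plane(c,np.array([380.5,309])/1.5,.01,p)[:2],.0265]
p,o=cur();print(p.round(4),*delta(p,T,target_rot(np.radians(10.3),-1)))
```

```text
[0.515  0.4068 0.01  ]
[0.5127 0.4197 0.01  ]
[0.5173 0.3939 0.01  ]
[0.5281 0.4093 0.01  ]
[0.5013 0.4046 0.01  ]
[ 0.5133  0.4041  0.0908  0.5425  0.4528  0.5427 -0.4539] [ 0.3216  0.0109 -0.012 ] [-0.0002  0.0001  0.0002]
```

jog_arm(commands=[0.2,0.01,-0.012,0,0,0,0.1,0.315,0.01,-0.012,0,0,0,0.1,0.315,0.01,-0.012,0,0,0,0.1,0.315,0.01,-0.012,0,0,0,-1,0.315,0.01,-0.012,0,0,0,-1,0.315,0.01,-0.012,0,0,0,-1,0.315,0.01,-0.012,0,0,0,-1,0.315,0.01,-0.012,0,0,0,-1])

```text
time_s: 4.0
eef_pos: [0.5157, 0.4088, 0.0303]
eef_rot: [0.543, 0.454, 0.542, -0.452]
wrist_force: [-1.4, -0.8, 5.9]
opening: 0.263
```

Run:
```python
from h import *
from bench import ctrl
p,o=cur();print(p.round(4),o["opening"],o["wrist_force"])
c=ctrl.camera("wrist");np.savez("cam_w3.npz",obs=p,**c);crop(c,128,150,256,192,3,"pics/w3.png")
```

```text
[ 0.5157  0.4088  0.0303  0.5434  0.4539  0.5425 -0.4521] 0.2628866712941221 [-1.43942686 -0.75262128  5.93678039]
```

View pics/w3.png

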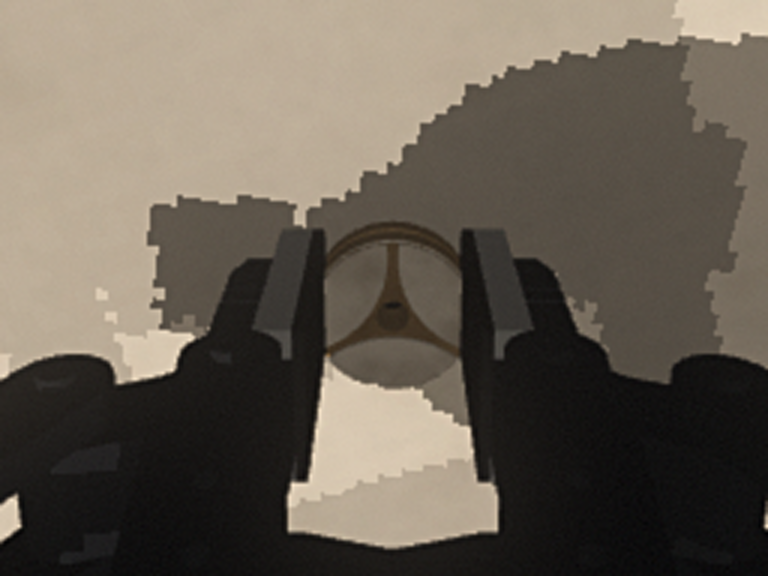

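jog_arm(commands=[-0.25,0,0,0,0,0,-1,-0.5,0,0,0,0,0,-1,-0.7,0,0,0,0,0,-1,-0.7,0,0,0,0,0,-1])

```text
time_s: 4.55
eef_pos: [0.5171, 0.4099, 0.1739]
eef_rot: [0.544, 0.456, 0.542, -0.45]
wrist_force: [0.9, 0.3, -0.5]
opening: 0.261
```

Run:
```python
from h import *
from bench import ctrl
p,o=cur();print(p.round(4),o["opening"],o["wrist_force"])
c=ctrl.camera("wrist");np.savez("cam_w4.npz",obs=p,**c);crop(c,128,150,256,192,3,"pics/w4.png")
for n in ("scene","side"):
  c=ctrl.camera(n);np.savez(f"cam_{n}4.npz",**c)
  u=proj(c,p[:3]+[0,0,-.02]).astype(int);print(n,u);crop(c,max(u[0]-60,0),max(u[1]-50,0),120,90,6,f"pics/{n}4.png")
```

```text
[ 0.5171  0.4099  0.1739  0.5443  0.4562  0.5417 -0.4497] 0.2611681185800295 [ 0.94011853  0.25438683 -0.50037048]
scene [195 198]
side [247 101]
```

View pics/w4.png

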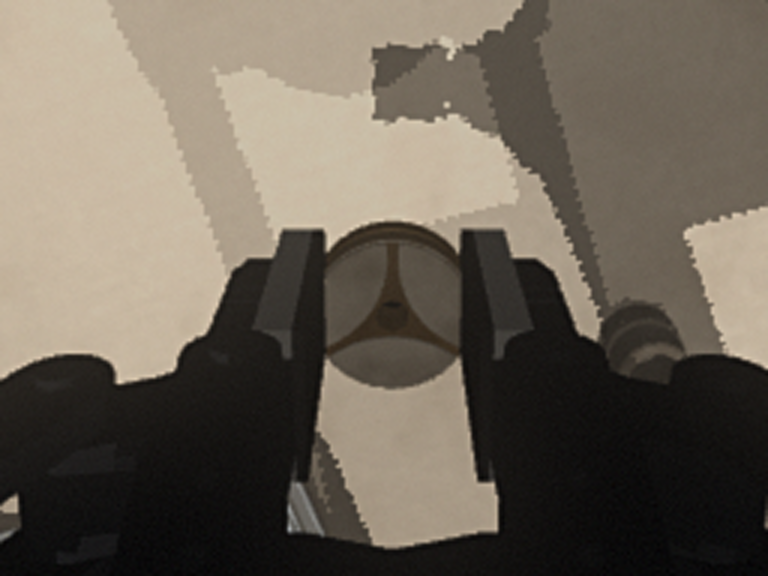

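View pics/scene4.png

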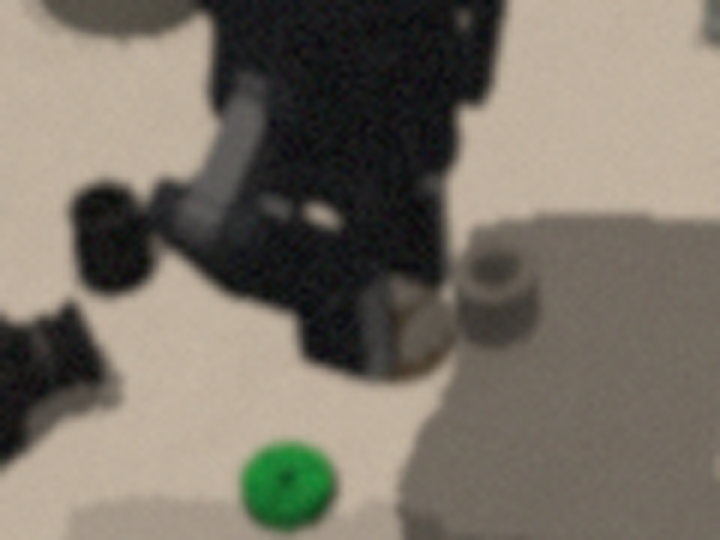

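View pics/side4.png

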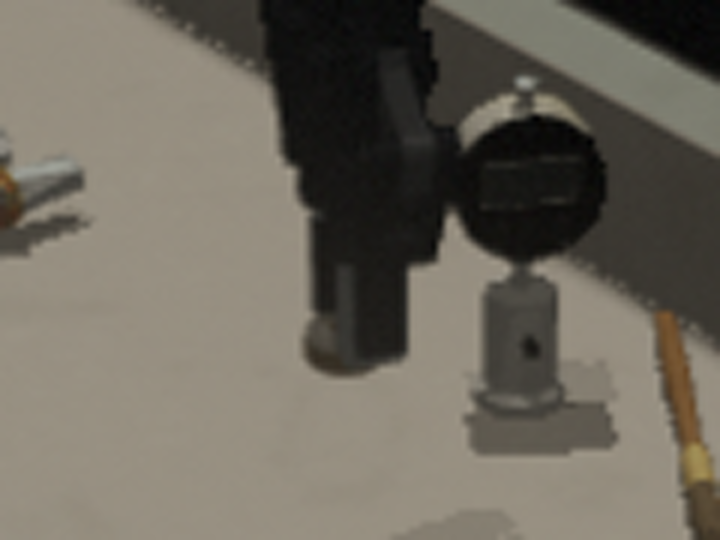

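Run:
```python
from h import *
c=load("cam_w4.npz");T=c["tool_from_camera"]
d=np.linalg.inv(c["K"])@np.array([128+393/3,150+307/3,1]);
for X in (.014,.018,.02):
  s=(X-T[0,3])/(T[0,:3]@d);print("disc top in tool",(T[:3,:3]@d*s+T[:3,3]).round(4))
p,o=cur();print(p.round(4),*delta(p,(.46,.1,.19),target_rot(np.radians(10.3),-1)))
```

```text
disc top in tool [0.014  0.002  0.0007]
disc top in tool [ 0.018  -0.      0.0007]
disc top in tool [ 0.02   -0.0011  0.0007]
[ 0.514   0.4081  0.1674  0.5428  0.4527  0.5431 -0.4534] [-0.1119 -0.5416  1.4672] [0.     0.0001 0.0002]
```

jog_arm(commands=[-0.11,-0.27,0.735,0,0,0,-1,-0.11,-0.27,0.735,0,0,0,-1,-0.11,-0.27,0.735,0,0,0,-1])

```text
time_s: 5.08
eef_pos: [0.4861, 0.2515, 0.1883]
eef_rot: [0.542, 0.452, 0.543, -0.455]
wrist_force: [0.2, 1.1, 0.1]
opening: 0.259
```

jog_arm(commands=[0,-0.27,0.735,0,0,0,-1,0,-0.27,0.735,0,0,0,-1,0,-0.27,0.735,0,0,0,-1,0,-0.27,0.735,0,0,0,-1])

```text
time_s: 5.58
eef_pos: [0.4598, 0.098, 0.1887]
eef_rot: [0.541, 0.453, 0.543, -0.455]
wrist_force: [0.6, 0.1, -0.6]
opening: 0.261
```

Run:
```python
from h import *
from bench import ctrl
p,o=cur();print(p.round(4),o["opening"])
c=ctrl.camera("wrist");np.savez("cam_w5.npz",obs=p,**c);crop(c,0,0,512,384,1.5,"pics/w5.png")
p,o=cur();print(p.round(4),*delta(p,(.46,.1,.19),target_rot(np.radians(10.3),-1)))
```

```text
[ 0.4598  0.098   0.1887  0.5413  0.4534  0.5428 -0.4547] 0.2614478775206303
[ 0.4602  0.0991  0.1889  0.5416  0.4533  0.5431 -0.4541] [-0.0052 -0.0001 -0.0044] [-0.0004 -0.0001  0.0003]
```

View pics/w5.png

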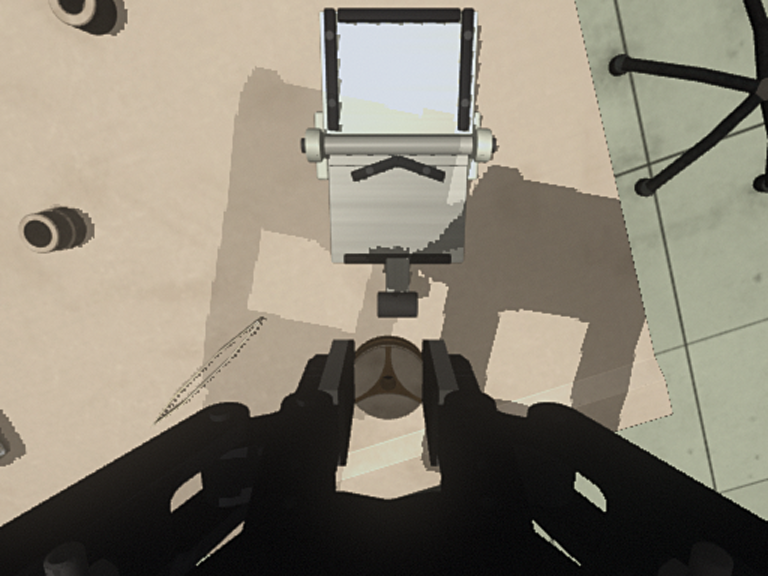

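Run:
```python
from h import *
c=load("cam_w5.npz");p=c["obs"].copy();p[:3]=[.46,.0990,.1888]
W=lambda u,z:plane(c,np.array(u)/1.5,z,p)
kn=W((398,304),.043);h=W((399,145),.039);ax=W((320,146),.039)-W((478,144),.039)
print("knob",kn,"hinge",h,"dist",np.linalg.norm((kn-h)[:2]),"yaw from axis",np.degrees(np.arctan2(-ax[0],ax[1])),"from knob",np.degrees(np.arctan2(*(h-kn)[1::-1])))
print("Vapex",W((398,157),.0355),"out fence",W((398,259),.0355))
print("leaf sides",W((330,240),.036),W((464,240),.036))
yaw=np.radians(10.3);x=np.array([np.cos(yaw),np.sin(yaw)])
print("middle",h[:2]-.038*x)
q=rot(p).as_matrix();print("tool yaw",np.degrees(np.arctan2(q[1,1],q[0,1])), q[:,0])
```

```text
knob [0.44477269 0.08970723 0.043     ] hinge [0.53402584 0.10544481 0.039     ] dist 0.0906299967267693 yaw from axis 10.754804390749861 from knob 9.99990196826498
Vapex [0.52766072 0.10476104 0.0355    ] out fence [0.47007392 0.09419079 0.0355    ]
leaf sides [0.47442788 0.13561192 0.036     ] [0.48818118 0.0581115  0.036     ]
middle [0.49663821 0.09865032]
tool yaw 10.105954156309554 [-2.80046948e-03 -3.70870968e-05 -9.99996078e-01]
```

Run:
```python
from h import *
p,o=cur();p[:3]=[.46,.099,.189]
for z in (.1,.062):print(*delta(p,(.496,.098,z),target_rot(np.radians(10.4),-1)))
```

```text
[0.4446 0.1772 0.0371] [-0.0006 -0.0001  0.0003]
[0.6346 0.1776 0.0373] [-0.0006 -0.0001  0.0003]
```

jog_arm(commands=[0,0.178,0.037,0,0,0,-1,0.3,0.178,0.037,0,0,0,-1,0.5,0.178,0.037,0,0,0,-1,0.6,0.178,0.037,0,0,0,-1,0.63,0.178,0.037,0,0,0,-1,0.63,0.178,0.037,0,0,0,-1])

```text
time_s: 6.38
eef_pos: [0.4971, 0.0998, 0.0638]
eef_rot: [0.543, 0.453, 0.543, -0.453]
wrist_force: [-0.4, -0.0, 0.2]
opening: 0.258
```

Run:
```python
from h import *
from bench import ctrl
p,o=cur();print(p.round(4),o["opening"],o["wrist_force"])
c=ctrl.camera("wrist");np.savez("cam_w6.npz",obs=p,**c);crop(c,0,0,512,384,1.5,"pics/w6.png")
c=ctrl.camera("side");crop(c,200,220,150,100,5,"pics/s6.png")
p,o=cur();print(p.round(4),o["opening"],o["wrist_force"])
```

```text
[ 0.4971  0.0998  0.0638  0.5429  0.4526  0.5435 -0.4528] 0.2580707000046239 [-0.41254232 -0.02262762  0.21627424]
[ 0.4979  0.0994  0.0646  0.5434  0.4531  0.5428 -0.4525] 0.2600343765099985 [ 0.6231063  -0.13327169  0.1532039 ]
```

View pics/w6.png

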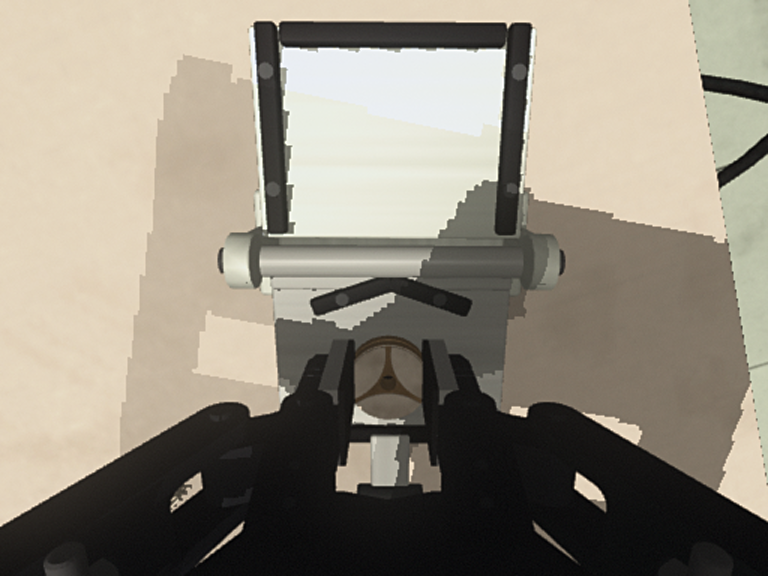

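View pics/s6.png

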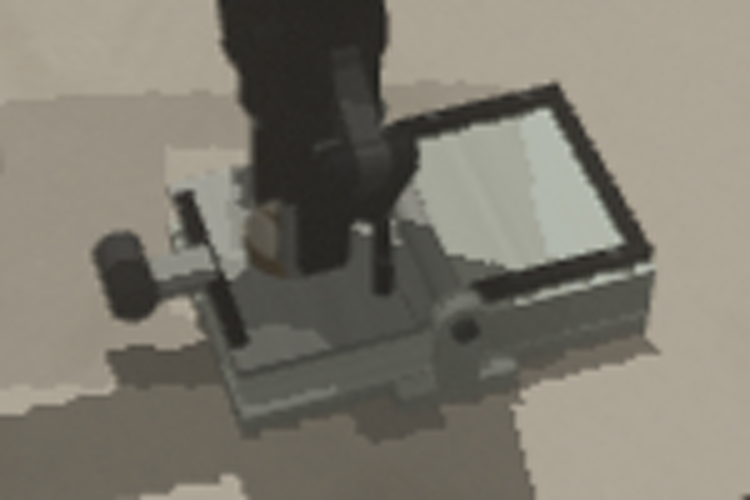

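jog_arm(commands=[0.005,0,0,0,0,0,-1,0.01,0,0,0,0,0,-1,0.01,0,0,0,0,0,-1])

```text
time_s: 6.85
eef_pos: [0.4975, 0.0988, 0.0623]
eef_rot: [0.543, 0.453, 0.543, -0.453]
wrist_force: [-0.2, -0.2, -0.1]
opening: 0.258
```

jog_arm(commands=[0.005,0,0,0,0,0,-1,0.01,0,0,0,0,0,-1,0.01,0,0,0,0,0,-1])

```text
time_s: 7.22
eef_pos: [0.4976, 0.0988, 0.062]
eef_rot: [0.543, 0.453, 0.543, -0.453]
wrist_force: [-7.1, -0.1, 19.2]
opening: 0.26
```

jog_arm(commands=[-0.005,0,0,0,0,0,-1,-0.005,0,0,0,0,0,-0.3,-0.005,0,0,0,0,0,0.1,-0.005,0,0,0,0,0,0.1,-0.005,0,0,0,0,0,0.1])

```text
time_s: 7.85
eef_pos: [0.4972, 0.0988, 0.0609]
eef_rot: [0.543, 0.453, 0.543, -0.453]
wrist_force: [0.3, -0.3, 0.2]
opening: 0.549
```

jog_arm(commands=[-0.1,0,0,0,0,0,0.1,-0.3,0,0,0,0,0,0.1,-0.45,0,0,0,0,0,0.1,-0.6,-0.1,0,0,0,0,0.1,-0.6,-0.2,0,0,0,0,0.1])

```text
time_s: 8.48
eef_pos: [0.4593, 0.0915, 0.1837]
eef_rot: [0.544, 0.454, 0.541, -0.452]
wrist_force: [0.8, -0.1, -0.9]
opening: 0.549
```

Run:
```python
from h import *
from bench import ctrl
p,o=cur();print(p.round(4),o["opening"],o["wrist_force"])
c=ctrl.camera("wrist");np.savez("cam_w7.npz",obs=p,**c);crop(c,0,0,512,384,1.5,"pics/w7.png")
c=ctrl.camera("side");crop(c,200,220,150,100,5,"pics/s7.png")
```

```text
[ 0.4593  0.0915  0.1837  0.5444  0.4541  0.5415 -0.4519] 0.5489903770966869 [ 0.78238311 -0.13089519 -0.89948552]
```

View pics/w7.png

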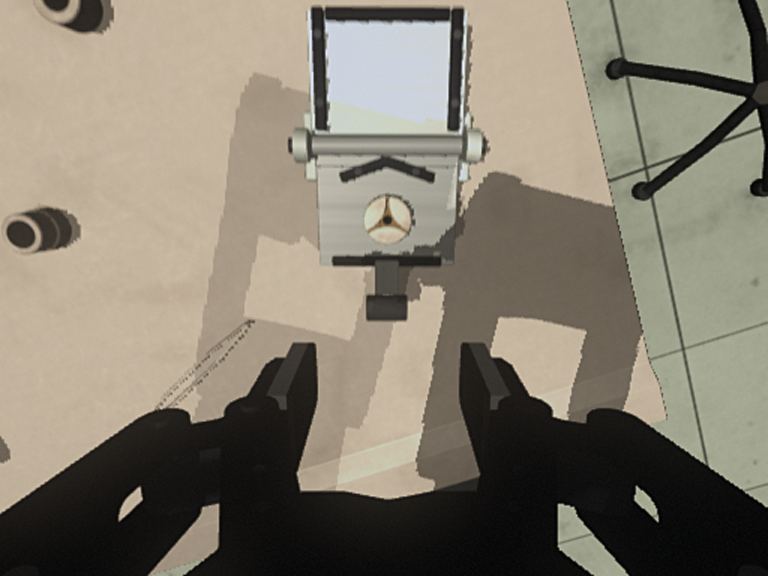

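View pics/s7.png

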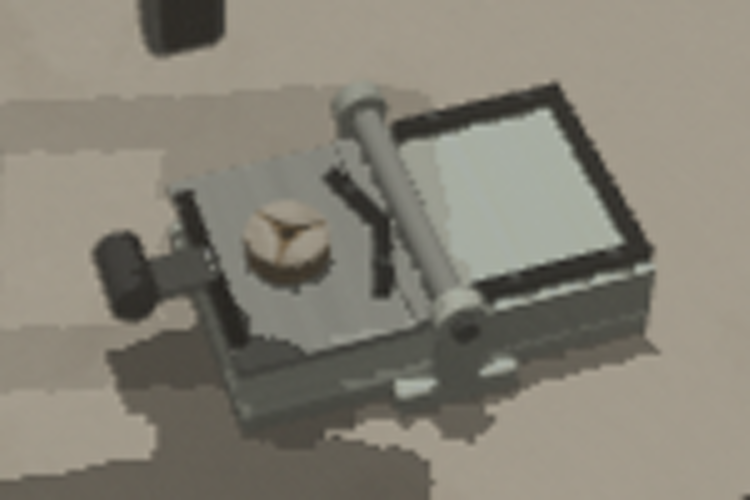

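Run:
```python
from h import *
c=load("cam_w7.npz");p0=c["obs"];p,o=cur();print(p.round(4),o["opening"])
p0[:3]=p[:3]; p0[3:]=p[3:]
W=lambda u,z:plane(c,np.array(u)/1.5,z,p0)
h=W((388,145),.039);k=W((386.5,308),.044);yaw=np.radians(10.3);x=np.array([np.cos(yaw),np.sin(yaw)]);y=np.array([-x[1],x[0]])
print("hinge",h,"knob",k,"knob ends",W((366.5,300),.047),W((407,300),.047))
d=W((387.5,219),.042)-h;print("disc nest",d[:2]@x,d[:2]@y)
K=h[:2]-.092*x;print("knob from hinge",K)
T=(.443,.0885)
for z in (.12,.045):print(*delta(p,(*T,z),target_rot(yaw,-1)))
```

```text
[ 0.4567  0.0917  0.1813  0.5429  0.453   0.543  -0.4531] 0.549870074541175
hinge [0.52981816 0.10432665 0.039     ] knob [0.44097268 0.08909915 0.044     ] knob ends [0.44463018 0.10127309 0.047     ] [0.44872162 0.07868097 0.047     ]
disc nest -0.039161135812244695 0.0002932875856145309
knob from hinge [0.43930073 0.08787685]
[ 0.3064 -0.07    0.0034] [ 0. -0.  0.]
[ 0.6814 -0.0699  0.0034] [ 0. -0.  0.]
```

jog_arm(commands=[0.2,-0.074,0.003,0,0,0,0.1,0.35,-0.074,0.003,0,0,0,0.1,0.35,-0.074,0.003,0,0,0,0.1,0.35,-0.074,0.003,0,0,0,0.1])

```text
time_s: 9.07
eef_pos: [0.4444, 0.0884, 0.1118]
eef_rot: [0.543, 0.453, 0.543, -0.453]
wrist_force: [-0.2, 0.8, 0.3]
opening: 0.549
```

Run:
```python
from h import *
from bench import ctrl
p,o=cur();print(p.round(4),o["opening"],o["wrist_force"])
c=ctrl.camera("wrist");p,o=cur();print(p.round(4));np.savez("cam_w8.npz",obs=p,**c);crop(c,0,0,512,384,1.5,"pics/w8.png")
```

```text
[ 0.4444  0.0884  0.1118  0.5431  0.4532  0.5427 -0.4528] 0.5493829322227605 [-0.23940994  0.77391498  0.29461972]
[ 0.4448  0.0884  0.1122  0.5435  0.4535  0.5424 -0.4526]
```

View pics/w8.png

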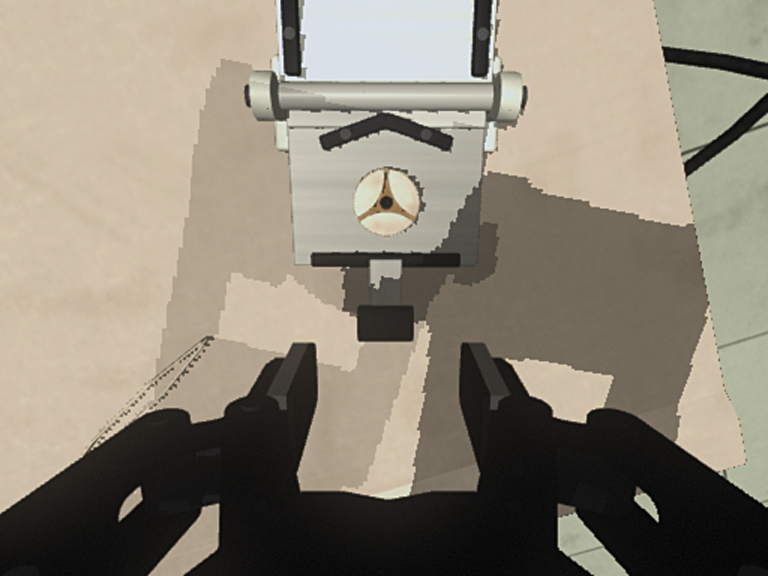

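Run:
```python
from h import *
c=load("cam_w8.npz");p=c["obs"];p[:3]=[.4442,.0884,.1115]
W=lambda u,z:plane(c,np.array(u)/1.5,z,p)
print(W((386,324),.039),W((358,306),.045),W((414,306),.045))
h=W((386,96),.039);print(h)
T=W((386,324),.039)
print(delta(p,(T[0],T[1],.045),target_rot(np.radians(10.3),-1)),np.linalg.norm((h-T)[:2]),np.degrees(np.arctan2(h[1]-T[1],h[0]-T[0])))
d=W((387,201),.042)-h;print(np.linalg.norm(d[:2]))
```

```text
[0.44262729 0.08839814 0.039     ] [0.45055106 0.10163591 0.045     ] [0.45469592 0.0787252  0.045     ]
[0.53351569 0.10476956 0.039     ]
(array([ 0.3325, -0.0084, -0.0015]), array([ 0.    ,  0.0001, -0.0003])) 0.09235110037848886 10.211000913854585
0.039322989138847984
```

jog_arm(commands=[0.2,-0.008,-0.001,0,0,0,0.1,0.3,-0.008,-0.001,0,0,0,0.1,0.333,-0.008,-0.001,0,0,0,0.1,0.333,-0.008,-0.001,0,0,0,0.1])

```text
time_s: 9.62
eef_pos: [0.4427, 0.0883, 0.0452]
eef_rot: [0.543, 0.453, 0.543, -0.453]
wrist_force: [-0.2, 0.6, 0.1]
opening: 0.549
```

jog_arm(commands=[0,0,0,0,0,0,-0.3,0,0,0,0,0,0,-1,0,0,0,0,0,0,-1,0,0,0,0,0,0,-1,0,0,0,0,0,0,-1])

```text
time_s: 10.25
eef_pos: [0.4427, 0.0892, 0.0459]
eef_rot: [0.543, 0.454, 0.543, -0.452]
wrist_force: [-1.5, 4.6, 5.9]
opening: 0.269
```

Run:
```python
from h import *
from bench import ctrl
c=ctrl.camera("wrist");p,o=cur();print(p.round(4),o["opening"],o["wrist_force"],rot(p).as_matrix().round(3));np.savez("cam_w9.npz",obs=p,**c);crop(c,0,0,512,384,1.5,"pics/w9.png")
c=ctrl.camera("side");crop(c,200,220,150,100,5,"pics/s9.png")
th=np.radians(np.arange(0,181,4.5));print(np.c_[np.degrees(th),-.46*np.sin(th),.46*(1-np.cos(th))].round(3))
```

```text
[ 0.4427  0.0892  0.0458  0.543   0.4541  0.5426 -0.4523] 0.26563787934691546 [-0.94731807  5.50271803  5.84820252] [[ 0.002  0.984  0.178]
 [ 0.002  0.178 -0.984]
 [-1.     0.002 -0.001]]
[[ 0.000e+00 -0.000e+00  0.000e+00]
 [ 4.500e+00 -3.600e-02  1.000e-03]
 [ 9.000e+00 -7.200e-02  6.000e-03]
 [ 1.350e+01 -1.070e-01  1.300e-02]
 [ 1.800e+01 -1.420e-01  2.300e-02]
 [ 2.250e+01 -1.760e-01  3.500e-02]
 [ 2.700e+01 -2.090e-01  5.000e-02]
 [ 3.150e+01 -2.400e-01  6.800e-02]
 [ 3.600e+01 -2.700e-01  8.800e-02]
 [ 4.050e+01 -2.990e-01  1.100e-01]
 [ 4.500e+01 -3.250e-01  1.350e-01]
 [ 4.950e+01 -3.500e-01  1.610e-01]
 [ 5.400e+01 -3.720e-01  1.900e-01]
 [ 5.850e+01 -3.920e-01  2.200e-01]
 [ 6.300e+01 -4.100e-01  2.510e-01]
 [ 6.750e+01 -4.250e-01  2.840e-01]
 [ 7.200e+01 -4.370e-01  3.180e-01]
 [ 7.650e+01 -4.470e-01  3.530e-01]
 [ 8.100e+01 -4.540e-01  3.880e-01]
 [ 8.550e+01 -4.590e-01  4.240e-01]
 [ 9.000e+01 -4.600e-01  4.600e-01]
 [ 9.450e+01 -4.590e-01  4.960e-01]
 [ 9.900e+01 -4.540e-01  5.320e-01]
 [ 1.035e+02 -4.470e-01  5.670e-01]
 [ 1.080e+02 -4.370e-01  6.020e-01]
 [ 1.125e+02 -4.250e-01  6.360e-01]
 [ 1.170e+02 -4.100e-01  6.690e-01]
 [ 1.215e+02 -3.920e-01  7.000e-01]
 [ 1.260e+02 -3.720e-01  7.300e-01]
 [ 1.305e+02 -3.500e-01  7.590e-01]
 [ 1.350e+02 -3.250e-01  7.850e-01]
 [ 1.395e+02 -2.990e-01  8.100e-01]
 [ 1.440e+02 -2.700e-01  8.320e-01]
 [ 1.485e+02 -2.400e-01  8.520e-01]
 [ 1.530e+02 -2.090e-01  8.700e-01]
 [ 1.575e+02 -1.760e-01  8.850e-01]
 [ 1.620e+02 -1.420e-01  8.970e-01]
 [ 1.665e+02 -1.070e-01  9.070e-01]
 [ 1.710e+02 -7.200e-02  9.140e-01]
 [ 1.755e+02 -3.600e-02  9.190e-01]
 [ 1.800e+02 -0.000e+00  9.200e-01]]
```

View pics/w9.png

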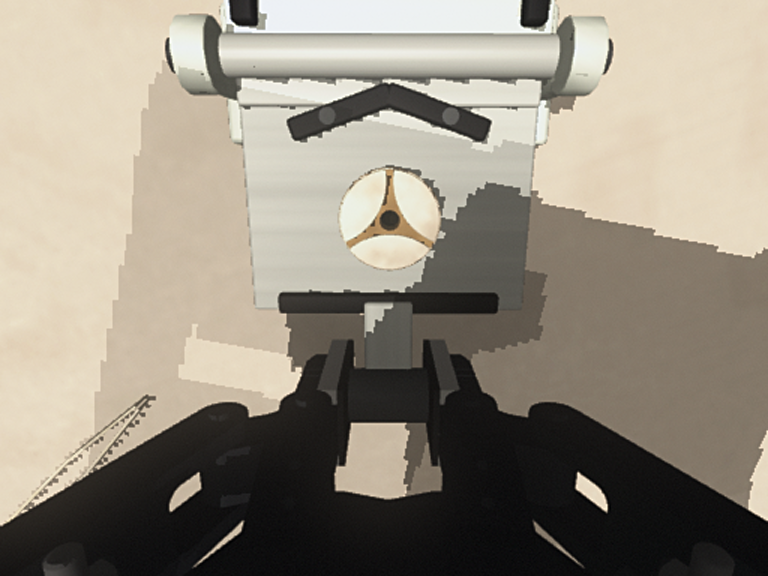

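View pics/s9.png

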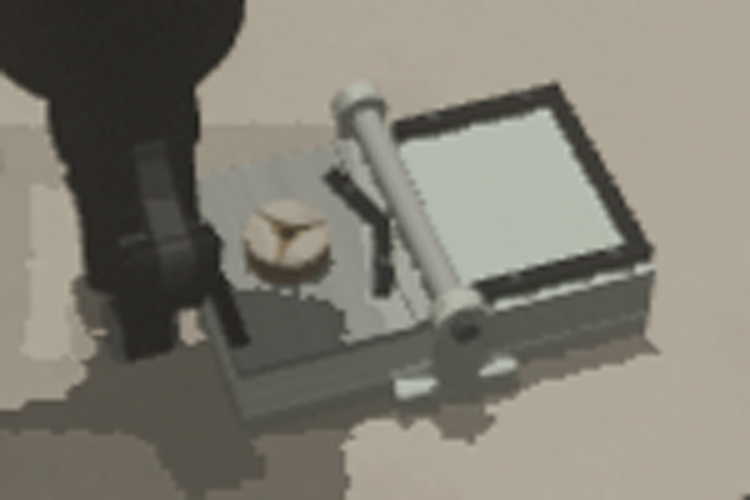

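jog_arm(commands=[-0.036,0.001,0,0,0,0,-1,-0.072,0.006,0,0,0,0,-1,-0.107,0.013,0,0,0,0,-1,-0.142,0.023,0,0,0,0,-1,-0.176,0.035,0,0,0,0,-1])

```text
time_s: 10.98
eef_pos: [0.4487, 0.0904, 0.0798]
eef_rot: [0.543, 0.454, 0.543, -0.453]
wrist_force: [4.5, 5.5, -9.8]
opening: 0.266
```

Run:
```python
from h import *
from bench import ctrl
c=ctrl.camera("side");p,o=cur();print(p.round(4),o["opening"],o["wrist_force"]);crop(c,200,190,150,120,5,"pics/s10.png")
th=np.radians(np.arange(22.5,181,4.5));a=-.46*np.sin(th);b=.46*(1-np.cos(th));print(np.c_[np.degrees(th),a-a[0],b-b[0]][:11].round(3))
```

```text
[ 0.4489  0.0904  0.0805  0.5427  0.4535  0.5431 -0.4526] 0.2657238013252896 [ 1.80493909  4.53462661 -5.7213146 ]
[[ 2.25e+01  0.00e+00  0.00e+00]
 [ 2.70e+01 -3.30e-02  1.50e-02]
 [ 3.15e+01 -6.40e-02  3.30e-02]
 [ 3.60e+01 -9.40e-02  5.30e-02]
 [ 4.05e+01 -1.23e-01  7.50e-02]
 [ 4.50e+01 -1.49e-01  1.00e-01]
 [ 4.95e+01 -1.74e-01  1.26e-01]
 [ 5.40e+01 -1.96e-01  1.55e-01]
 [ 5.85e+01 -2.16e-01  1.85e-01]
 [ 6.30e+01 -2.34e-01  2.16e-01]
 [ 6.75e+01 -2.49e-01  2.49e-01]]
```

View pics/s10.png

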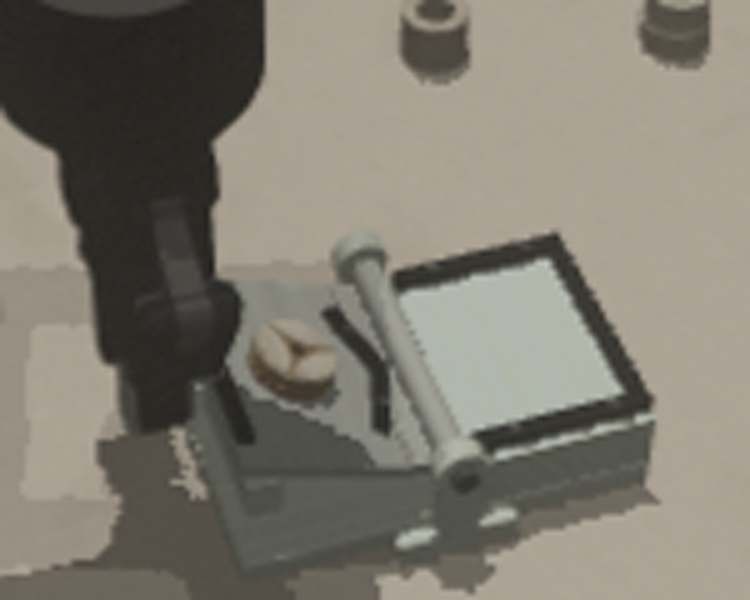

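jog_arm(commands=[-0.033,0.015,0,0,0,0,-1,-0.064,0.033,0,0,0,0,-1,-0.094,0.053,0,0,0,0,-1,-0.123,0.075,0,0,0,0,-1,-0.149,0.1,0,0,0,0,-1,-0.174,0.126,0,0,0,0,-1,-0.196,0.155,0,0,0,0,-1,-0.216,0.185,0,0,0,0,-1,-0.234,0.216,0,0,0,0,-1,-0.249,0.249,0,0,0,0,-1])

```text
time_s: 12.28
eef_pos: [0.496, 0.0988, 0.129]
eef_rot: [0.542, 0.452, 0.544, -0.454]
wrist_force: [-5.8, 3.5, -4.0]
opening: 0.264
```

Run:
```python
from h import *
from bench import ctrl
c=ctrl.camera("side");p,o=cur();print(p.round(4),o["opening"],o["wrist_force"]);crop(c,200,190,150,120,5,"pics/s11.png")
c=ctrl.camera("scene");crop(c,240,80,130,100,6,"pics/sc11.png")
th=np.radians(np.arange(67.5,181,4.5));a=-.46*np.sin(th);b=.46*(1-np.cos(th));print(np.c_[np.degrees(th),a-a[0],b-b[0]][:11].round(3))
```

```text
[ 0.497   0.099   0.1295  0.5419  0.4524  0.544  -0.4536] 0.26492378018304724 [-5.14094448  4.67984393 -4.68375678]
[[ 6.750e+01  0.000e+00  0.000e+00]
 [ 7.200e+01 -1.300e-02  3.400e-02]
 [ 7.650e+01 -2.200e-02  6.900e-02]
 [ 8.100e+01 -2.900e-02  1.040e-01]
 [ 8.550e+01 -3.400e-02  1.400e-01]
 [ 9.000e+01 -3.500e-02  1.760e-01]
 [ 9.450e+01 -3.400e-02  2.120e-01]
 [ 9.900e+01 -2.900e-02  2.480e-01]
 [ 1.035e+02 -2.200e-02  2.830e-01]
 [ 1.080e+02 -1.300e-02  3.180e-01]
 [ 1.125e+02  0.000e+00  3.520e-01]]
```

View pics/s11.png

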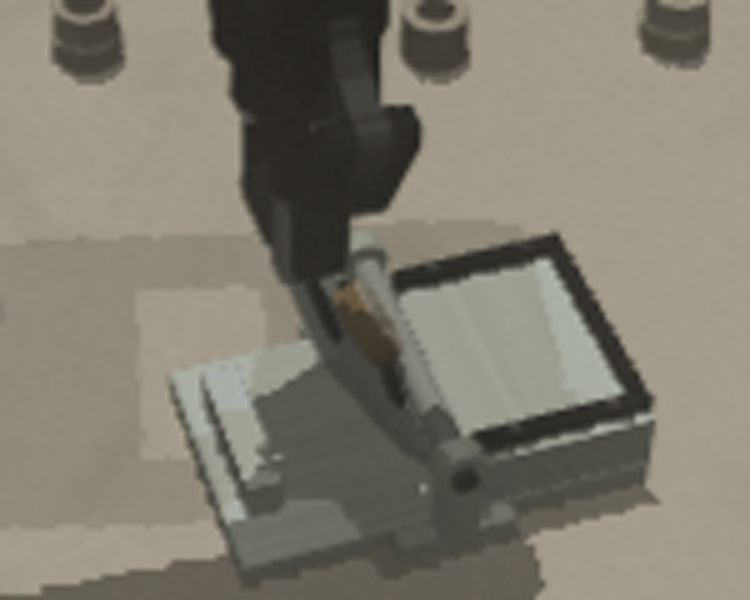

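View pics/sc11.png

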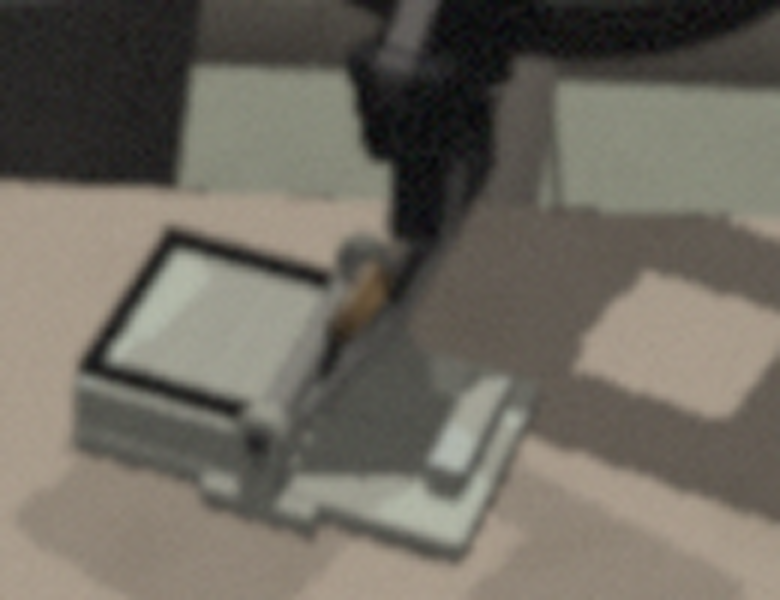

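jog_arm(commands=[-0.013,0.034,0,0,0,0,-1,-0.022,0.069,0,0,0,0,-1,-0.029,0.104,0,0,0,0,-1,-0.034,0.14,0,0,0,0,-1,-0.035,0.176,0,0,0,0,-1])

```text
time_s: 13.0
eef_pos: [0.5314, 0.1051, 0.1369]
eef_rot: [0.542, 0.452, 0.544, -0.454]
wrist_force: [-6.5, 3.4, 3.0]
opening: 0.265
```

Run:
```python
from h import *
from bench import ctrl
c=ctrl.camera("side");p,o=cur();print(p.round(4),o["opening"],o["wrist_force"]);a=c["frame"][180:310,200:350,::-1]
c=ctrl.camera("scene");b=c["frame"][60:190,240:370,::-1]
cv2.imwrite("pics/c12.png",cv2.resize(np.hstack([a,b]),None,fx=2.8,fy=2.8,interpolation=cv2.INTER_CUBIC))
th=np.radians(np.arange(90,181,4.5));a=-.46*np.sin(th);b=.46*(1-np.cos(th));print(np.c_[np.degrees(th),a-a[0],b-b[0]][:21].round(3))
```

```text
[ 0.5322  0.1052  0.1369  0.5423  0.4526  0.5436 -0.4533] 0.26618581451060935 [-4.23156612  3.29725354 -0.18478681]
[[9.000e+01 0.000e+00 0.000e+00]
 [9.450e+01 1.000e-03 3.600e-02]
 [9.900e+01 6.000e-03 7.200e-02]
 [1.035e+02 1.300e-02 1.070e-01]
 [1.080e+02 2.300e-02 1.420e-01]
 [1.125e+02 3.500e-02 1.760e-01]
 [1.170e+02 5.000e-02 2.090e-01]
 [1.215e+02 6.800e-02 2.400e-01]
 [1.260e+02 8.800e-02 2.700e-01]
 [1.305e+02 1.100e-01 2.990e-01]
 [1.350e+02 1.350e-01 3.250e-01]
 [1.395e+02 1.610e-01 3.500e-01]
 [1.440e+02 1.900e-01 3.720e-01]
 [1.485e+02 2.200e-01 3.920e-01]
 [1.530e+02 2.510e-01 4.100e-01]
 [1.575e+02 2.840e-01 4.250e-01]
 [1.620e+02 3.180e-01 4.370e-01]
 [1.665e+02 3.530e-01 4.470e-01]
 [1.710e+02 3.880e-01 4.540e-01]
 [1.755e+02 4.240e-01 4.590e-01]
 [1.800e+02 4.600e-01 4.600e-01]]
```

View pics/c12.png

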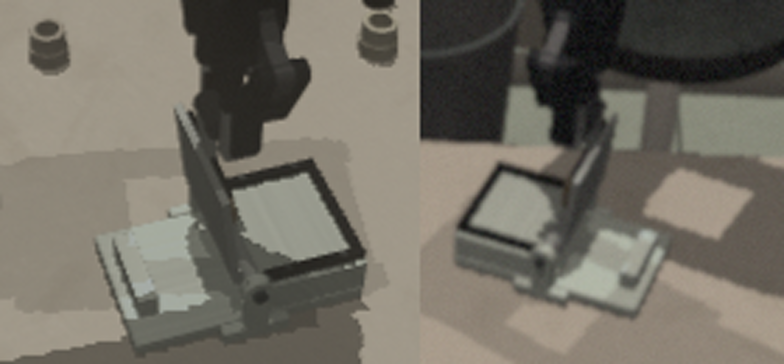

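jog_arm(commands=[0.001,0.036,0,0,0,0,-1,0.006,0.072,0,0,0,0,-1,0.013,0.107,0,0,0,0,-1,0.023,0.142,0,0,0,0,-1,0.035,0.176,0,0,0,0,-1,0.05,0.209,0,0,0,0,-1,0.068,0.24,0,0,0,0,-1])

```text
time_s: 13.98
eef_pos: [0.5808, 0.1139, 0.1249]
eef_rot: [0.543, 0.454, 0.542, -0.452]
wrist_force: [-2.8, 4.5, 6.0]
opening: 0.26
```

Run:
```python
from h import *
from bench import ctrl
c=ctrl.camera("side");p,o=cur();print(p.round(4),o["opening"],o["wrist_force"]);a=c["frame"][180:310,200:350,::-1]
c=ctrl.camera("scene");b=c["frame"][60:190,240:370,::-1]
cv2.imwrite("pics/c13.png",cv2.resize(np.hstack([a,b]),None,fx=2.8,fy=2.8,interpolation=cv2.INTER_CUBIC))
c=ctrl.camera("wrist");crop(c,0,0,512,384,1.5,"pics/w13.png")
th=np.radians(np.arange(121.5,181,4.5));a=-.46*np.sin(th);b=.46*(1-np.cos(th));print(np.c_[np.degrees(th),a-a[0],b-b[0]][:21].round(3))
```

```text
[ 0.5813  0.114   0.1246  0.5435  0.4538  0.5424 -0.4522] 0.2599116561209074 [-1.53835532  4.19389716  5.31760063]
[[1.215e+02 0.000e+00 0.000e+00]
 [1.260e+02 2.000e-02 3.000e-02]
 [1.305e+02 4.200e-02 5.800e-02]
 [1.350e+02 6.700e-02 8.500e-02]
 [1.395e+02 9.300e-02 1.090e-01]
 [1.440e+02 1.220e-01 1.320e-01]
 [1.485e+02 1.520e-01 1.520e-01]
 [1.530e+02 1.830e-01 1.700e-01]
 [1.575e+02 2.160e-01 1.850e-01]
 [1.620e+02 2.500e-01 1.970e-01]
 [1.665e+02 2.850e-01 2.070e-01]
 [1.710e+02 3.200e-01 2.140e-01]
 [1.755e+02 3.560e-01 2.180e-01]
 [1.800e+02 3.920e-01 2.200e-01]]
```

View pics/c13.png

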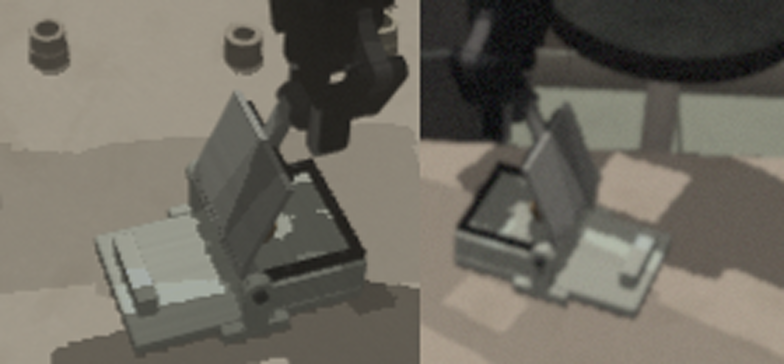

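View pics/w13.png

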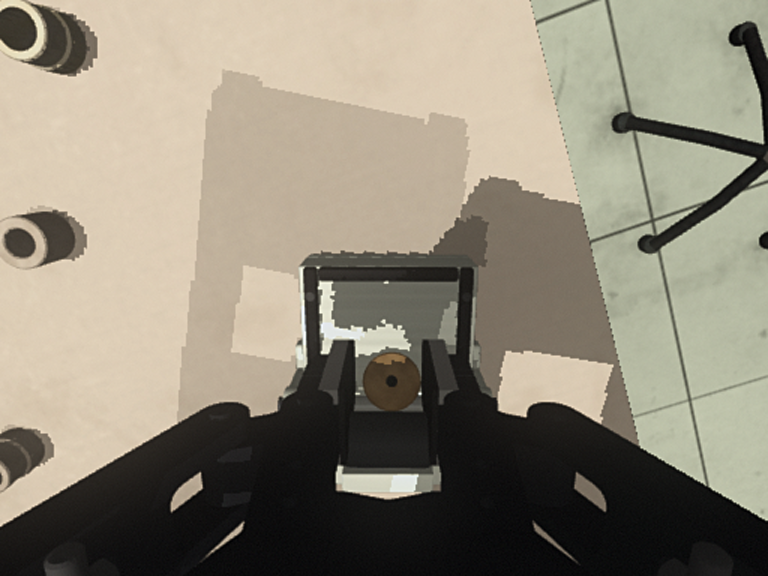

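jog_arm(commands=[0.02,0.03,0,0,0,0,-1,0.042,0.058,0,0,0,0,-1,0.067,0.085,0,0,0,0,-1,0.093,0.109,0,0,0,0,-1,0.122,0.132,0,0,0,0,-1,0.152,0.152,0,0,0,0,-1,0.183,0.17,0,0,0,0,-1,0.216,0.185,0,0,0,0,-1,0.25,0.197,0,0,0,0,-1])

```text
time_s: 15.25
eef_pos: [0.6202, 0.1209, 0.0753]
eef_rot: [0.544, 0.454, 0.542, -0.452]
wrist_force: [-8.8, 0.6, -1.2]
opening: 0.258
```

jog_arm(commands=[0.035,0.01,0,0,0,0,-1,0.07,0.017,0,0,0,0,-1,0.106,0.021,0,0,0,0,-1,0.125,0.022,0,0,0,0,-1,0.14,0.022,0,0,0,0,-1,0.14,0.022,0,0,0,0,-1])

```text
time_s: 16.0
eef_pos: [0.6221, 0.1212, 0.0457]
eef_rot: [0.543, 0.452, 0.544, -0.453]
wrist_force: [-5.1, 2.8, 7.0]
opening: 0.264
```

Run:
```python
from h import *
from bench import ctrl
c=ctrl.camera("side");p,o=cur();print(p.round(4),o["opening"],o["wrist_force"]);a=c["frame"][180:310,200:350,::-1]
c=ctrl.camera("scene");b=c["frame"][60:190,240:370,::-1]
cv2.imwrite("pics/c14.png",cv2.resize(np.hstack([a,b]),None,fx=2.8,fy=2.8,interpolation=cv2.INTER_CUBIC))
c=ctrl.camera("wrist");crop(c,0,0,512,384,1.5,"pics/w14.png")
```

```text
[ 0.6221  0.1212  0.0458  0.5431  0.4517  0.5438 -0.4531] 0.26093423224891077 [-6.81818502  1.66456199  6.77026366]
```

View pics/c14.png

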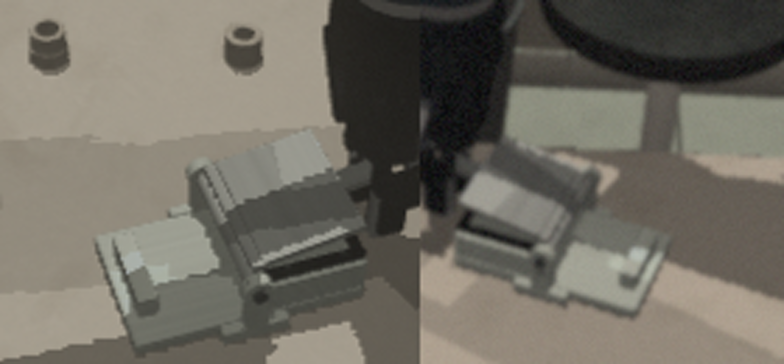

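View pics/w14.png

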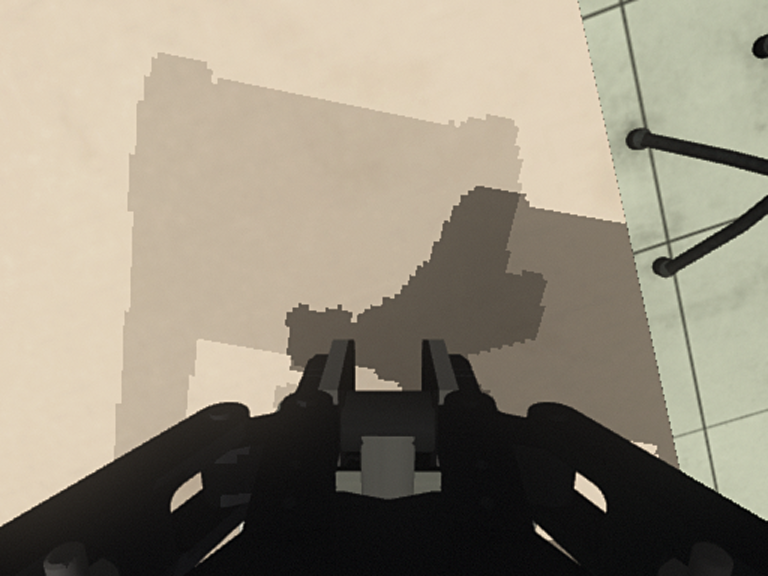

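Run:
```python
from h import *
from bench import ctrl
c=ctrl.camera("wrist");p,o=cur();print(p.round(4),o["time_s"])
h=np.array([.5335,.1048,.039]);yaw=np.radians(10.3);x=np.array([np.cos(yaw),np.sin(yaw),0])
for row in (392,420,450):
  o_,d=ray(c,np.array([388,row])/1.5,p);a=np.array([(o_-h)@x,(o_-h)[2]]);b=np.array([d@x,d[2]])
  for s in np.roots([b@b,2*a@b,a@a-(.092+(.0 if row==420 else 0))**2]):
    q=a+b*s;print(row,q,np.degrees(np.arctan2(q[1],-q[0])))
print("tcp nest",(p[:3]-h)@x,p[2]-.039)
```

```text
[ 0.6221  0.1212  0.0459  0.5432  0.4516  0.5438 -0.4531] 16.2
392 [ 0.04870782 -0.07804837] -121.96714007186745
392 [0.09199035 0.00133255] 179.17008363078847
420 [ 0.02736493 -0.08783599] -107.30420176731877
420 [0.09085848 0.01444775] 170.96482722824018
450 [ 0.00679709 -0.09174857] -94.23695559838328
450 [0.0886915  0.02445032] 164.5876221710712
tcp nest 0.09009005660718658 0.006907691355901857
```

jog_arm(commands=[0.015,0,0,0,0,0,-1,0.03,0,0,0,0,0,-1,0.045,0,0,0,0,0,-1,0.045,0,0,0,0,0,-1])

```text
time_s: 16.7
eef_pos: [0.624, 0.1216, 0.038]
eef_rot: [0.543, 0.454, 0.542, -0.452]
wrist_force: [-2.2, 4.1, 6.4]
opening: 0.261
```

Run:
```python
from h import *
from bench import ctrl
c=ctrl.camera("side");p,o=cur();print(p.round(4),o["opening"],o["wrist_force"]);a=c["frame"][180:310,200:350,::-1]
b=ctrl.camera("wrist")["frame"][180:310,180:340,::-1]
cv2.imwrite("pics/c15.png",cv2.resize(np.hstack([a,b]),None,fx=2.5,fy=2.5,interpolation=cv2.INTER_CUBIC))
```

```text
[ 0.624   0.1216  0.038   0.5434  0.4537  0.5423 -0.4525] 0.2588606459923483 [-2.54890171  4.81041258  6.94709448]
```

View pics/c15.png

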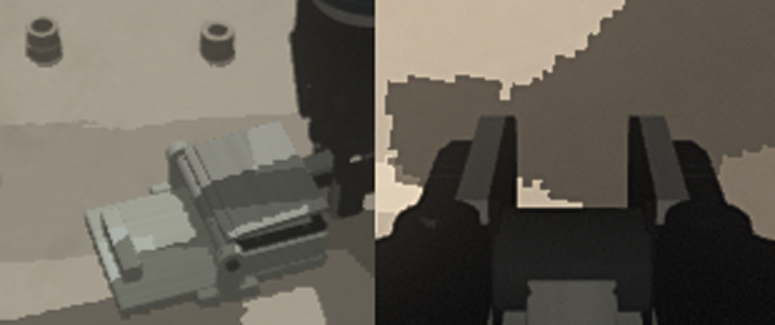

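jog_arm(commands=[0.015,0,0,0,0,0,-1,0.03,0,0,0,0,0,-1,0.03,0,0,0,0,0,-1])

```text
time_s: 17.18
eef_pos: [0.6228, 0.1213, 0.0311]
eef_rot: [0.544, 0.452, 0.543, -0.453]
wrist_force: [-4.0, 3.0, 6.5]
opening: 0.264
```

Run:
```python
from h import *
from bench import ctrl
c=ctrl.camera("side");p,o=cur();print(p.round(4),o["opening"],o["wrist_force"]);a=c["frame"][180:310,200:350,::-1]
b=ctrl.camera("wrist")["frame"][180:310,180:340,::-1]
cv2.imwrite("pics/c16.png",cv2.resize(np.hstack([a,b]),None,fx=2.5,fy=2.5,interpolation=cv2.INTER_CUBIC))
```

```text
[ 0.6227  0.1213  0.0311  0.5435  0.4521  0.5433 -0.4527] 0.26271509115029584 [-5.02800341  3.13542853  5.56569056]
```

View pics/c16.png

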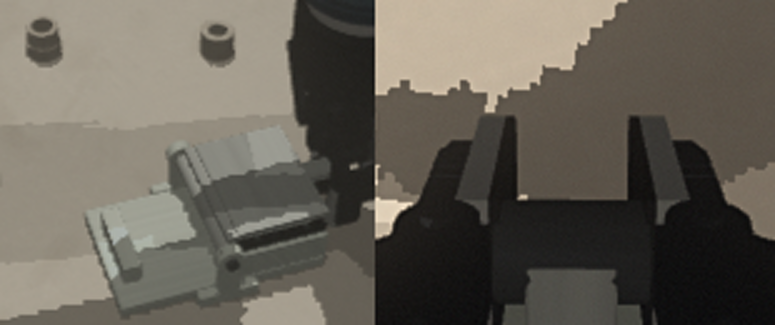

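jog_arm(commands=[0,0,0,0,0,0,-0.3,0,0,0,0,0,0,0.1,0,0,0,0,0,0,0.1,0,0,0,0,0,0,0.1,0,0,0,0,0,0,0.1])

```text
time_s: 17.9
eef_pos: [0.6228, 0.1211, 0.0299]
eef_rot: [0.543, 0.453, 0.543, -0.453]
wrist_force: [0.3, 0.3, -0.4]
opening: 0.551
```

jog_arm(commands=[-0.2,0,0,0,0,0,0.1,-0.4,0,0,0,0,0,0.1,-0.6,0,0,0,0,0,0.1,-0.6,-0.3,0,0,0,0,0.1,-0.6,-0.4,0,0,0,0,0.1,-0.6,-0.4,0,0,0,0,0.1])

```text
time_s: 18.65
eef_pos: [0.5429, 0.1069, 0.15]
eef_rot: [0.543, 0.453, 0.543, -0.453]
wrist_force: [0.3, 0.1, 0.2]
opening: 0.548
```

Run:
```python
from h import *
from bench import ctrl
c=ctrl.camera("side");p,o=cur();print(p.round(4),o["opening"],o["wrist_force"]);crop(c,200,210,150,100,5,"pics/s17.png");np.savez("cam_side17.npz",**c)
c=ctrl.camera("scene");crop(c,220,80,150,100,5,"pics/sc17.png");np.savez("cam_scene17.npz",**c)
c=ctrl.camera("wrist");p,o=cur();crop(c,0,0,512,384,1.5,"pics/w17.png");np.savez("cam_w17.npz",obs=p,**c)
```

```text
[ 0.5443  0.1069  0.1504  0.5432  0.4534  0.5425 -0.4528] 0.5519660809065661 [1.00212232 0.09165216 0.62519882]
```

View pics/s17.png

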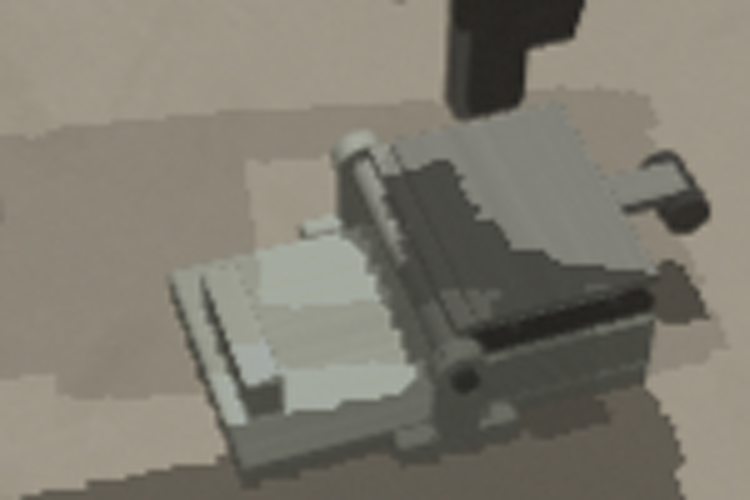

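View pics/sc17.png

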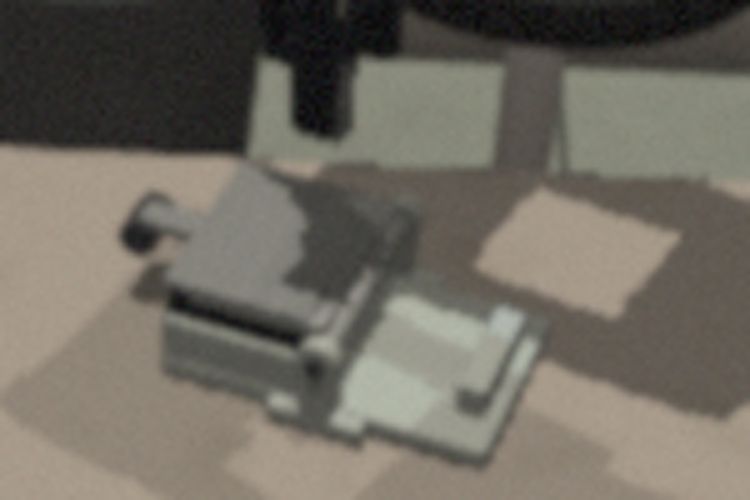

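View pics/w17.png

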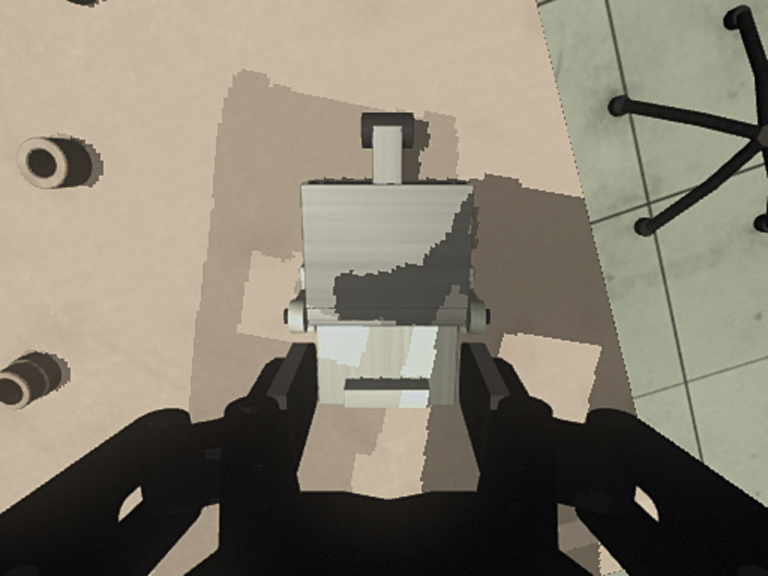

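Run:
```python
from h import *
a=load("cam_scene17.npz");b=load("cam_side17.npz");w=load("cam_w17.npz");p=w["obs"]
u=np.array([220,80])+np.array([146,221])/5;v=np.array([200,210])+np.array([676,193])/5
k,e=tri(ray(a,u),ray(b,v));print("scene-side",k,e)
x=np.array([np.cos(.1798),np.sin(.1798),0])
for h in (np.array([.5325,.1038,.039]),np.array([.5325,.1038,.042])):print((k-h)@x,k[2]-h[2],np.degrees(np.arctan2(k[2]-h[2],(k-h)@x)))
r=ray(w,np.array([387,131])/1.5,p)
for n,q in (("sc",ray(a,u)),("side",ray(b,v))): print(n,tri(r,q))
```

```text
scene-side [0.62413526 0.11890443 0.03817427] 0.0008033524206224917
0.09285922244953686 -0.0008257297635659508 -0.5094764126351808
0.09285922244953686 -0.0038257297635659535 -2.359208581429717
sc (array([0.62340017, 0.12066367, 0.03949434]), np.float64(0.0014316607379031402))
side (array([0.62466489, 0.12091195, 0.03635722]), np.float64(0.0010530153753504667))
```

Run:
```python
from h import *
w=load("cam_w17.npz");p=np.array([.5811,.114,.1247,.5433,.4536,.5427,-.4526])
d=plane(w,np.array([391,381])/1.5,.042,p)-np.array([.5330,.1043,.042]);x=np.array([np.cos(.18),np.sin(.18),0]);print(d@x,d@np.array([-x[1],x[0],0]))
from bench import ctrl
o=ctrl.get_obs();print(o["time_s"],o["wrist_force"].round(1));print(ctrl.hand_in())
```

```text
0.015067453783825941 -0.0010110917233851862
18.8 [ 0.4 -0.4 -0.5]
the job is handed in; nothing more can be done
None
```

The job is handed in at about 19 s. The leaf is shut and the disc was turned over, but the disc's distance from the hinge measured right on the limit. I should have settled that before handing in.

**What I did:**
- I picked the white three-lobed disc; the green disc, the nut and the bush were the look-alikes.
- I laid it face up on the open leaf. The wrist camera put it 39 mm out from the hinge and within 1 mm of the middle.
- I pinched the knob, swung the leaf over, let it drop the last few degrees, and backed off.

**Last checks:**
- **Leaf shut:** the knob measures 36 to 39 mm high in the three camera pairings (39 expected), and 93 mm from the hinge line on the fixed side. The leaf is within about 1 degree of shut.
- **Disc upside down:** with the leaf at roughly 120 degrees, the wrist view showed it flat in the fixed half, brown underside up. It cannot be seen now that the nest is shut.
- **Robot clear:** the last wrist force was under 1 N, and nothing fell off the bench.

**What disagreed:**
- **Disc distance from the hinge:** in that same wrist view its centre came out at about 15 mm, on the lower limit of 15 to 56 mm. It was within 1 mm of the middle sideways. I ran that check in the same script as the hand-in, so I never acted on it. It rests on one hand-read pixel and a calibration good to only about 2 mm, so I can't confirm the disc is inside the limit.
- **Knob slip:** the knob slid about 10 mm in the pads during the swing. I had to lower the tool about 15 mm further before letting go.

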